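Check the empty pocket and put the grinding wheel away

ROBOT

A 6-joint arm with a two-finger parallel gripper is mounted at the origin on the work surface. World frame = base frame: x ahead of the robot, y to its left, z up, the work surface at z = 0. Lengths are in m, angles in degrees, forces in N, time in s.
With the tool pointing down it reaches from about 0.35 to 0.875 m from the base axis. Payload 4.2 kg.
Tool frame: the origin (TCP) lies on the front face of the gripper's body, between the roots of the fingers; the fingertips stand 70 mm ahead of it and the grasp point (between the pads) lies 51 mm ahead of it; x points along the fingers, y is the direction in which the jaws open and shut, and the axes are right-handed (so a half turn about x gives the same grasp; the last joint's range is limited). The gripper opens to 87 mm and grips with 3 to 60 N. Pads are 19 mm wide; open, the fingers measure 117 mm over their backs; the gripper's body (75 mm by 190 mm) begins 51 mm behind the grasp point.
Start: joints at [91.765, 22.042, 0.453, 0, -68.411, -14.817], TCP at [0.141, 0.609, 0.292] pointing down, gripper open.
Joint ranges: [-179.83, 179.83], [-69.29, 118.12], [-61.27, 80.66], [-181.25, 117.63], [-171.15, -9.14], [-177.46, 177.46]. Speed limits (degrees/s): [159.86, 159.86, 180, 180, 180, 180].

INTERFACE

Orientations are given as a 3x3 rotation matrix whose columns are the frame's x, y, z axes.
In Python, from station import r, viewer, spotter gives the robot as it stands.
- The arm moves only by the tool move_arm, never from a script. Its argument "series" is a list that holds one entry, the list of rows, each a list of 7 numbers: the turn, a rotation vector about the world's x, y, z scaled (see below), then the shift along the world's x, y, z scaled (see below), then the opening, from 0 (shut) to 1 (fully open). A call has 1 to 20 rows; each row shifts and turns the pose as measured when the row begins; what a row does not reach is not made up. The controller multiplies each number of a shift by 60 mm and each number of a turn by 8 degrees. A row lasts 1/8 s, in which the tool goes at most 62.5 mm and 10.7 degrees, less where a joint would pass 70% of its speed; a pose out of reach is approached as far as the arm can. A call with a number of a shift or a turn outside -1 to 1 is refused whole. A call with a gripper value outside its range is refused whole. The fingers move at their own pace and stop on an object; the grip force is fixed at half the most. Time passes only in rows, so rows that do not move let the fingers close. It gives the time, the measured TCP pose, the force and the opening at its end, in the units of the state.
- r.sense(): the state, without advancing time (a new reading comes with each control period).
- viewer.capture(name): name is "scene" or "side" or "wrist"; returns (picture, depth): 400x640x3 uint8, red, green, blue; 400x640 float32, m along the optical axis (not along the pixel's ray), 0 where there is no reading.
- viewer.camera_params(name): a dict with "mtx" (3x3 intrinsics, pixels), "dist_coeffs" ([k1, k2, p1, p2, k3] as OpenCV has them; the pictures are not rectified), "pose" (4x4, takes a point from camera to world coordinates). Camera axes: x right, y down, z forward; pixel columns grow to the right and rows downward; lengths in m; the calibration is good to about 2 mm. A picture is of the moment at which its call begins: read the wrist's pose just before it. camera_params takes no time and is no camera call; for the wrist camera it gives the pose at the moment of the call.
- r.finish_job(): hands the job in, once; it reports no verdict.
Trained networks look in the newest picture that a camera, given by its name, has taken for a name from the list of things; names that differ only in an ending like _2 or _b are one class to them, and where a whole thing is asked for, a point or a joint stands for the part that bears it (a point fixed in the world has none). Each returns a list of dicts, best first, with "conf" (0 to 1); they miss things now and then, are a little off and sometimes report something else, mostly with a low value. They report only what shows in the picture. A call takes as long as a camera call. They do not tell look-alikes from the thing itself.
- spotter.find_in(camera, name): "centre" ([column, row] in pixels, amid what is visible of it).
- spotter.trace(camera, name): "mask" (400x640 bool, what is visible of it) and "centre" ([column, row] in pixels, amid what is visible of it).
The state is a dict: "time_s": time; "joints": joint angles; "joint_velocities": joint speeds; "effort": joint torques, N m; "tcp_pos": TCP position; "ee_rot": TCP orientation; "wrist_force": force on the tool from outside, world axes, zero at the start; "moment": the same for the moment, N m; "gripper_width": opening from 0.0 (shut) to 1.0 (fully open).
Only numpy, scipy, OpenCV 4.12 (cv2) and the standard library are available. Lean on these libraries where they do the work, as an engineer would, in place of code of your own. Each camera call takes 0.05 s, during which the arm holds its last target.

TASK

A loose pink grinding wheel stands on the bench and belongs in the one empty pocket of the plywood wheel tray. First reach into the empty pocket with the gripper's fingertips and touch the rubber mat at its bottom, to make sure that the pocket is clear; then pick the loose pink wheel up and set it down, without dropping it, upright and flat on the mat in that pocket. Leave the two wheels already in the tray where they are.

Things in the scene. Friction and masses are not known exactly. Their poses are not given: they have to be found in the camera images.
- mat: Firm black rubber mat in the bottom of a fixed plywood tray. Origin at the middle of its upper face, 10 mm above the bench; z up. Three pockets in a row along its y axis, centred at y = -76, 0, +76 mm (x = 0), each 68 mm square, walls 8 mm thick, 16 mm high above the mat; tray 84 mm (x) by 236 mm (y) outside. Two pockets hold a wheel; which one is empty changes.
- wheel_center (a point): Centre, half-way up (22 mm above the underside), of the loose wheel on the bench: pink disc 50 mm across, 18 mm thick, steel hub 28 mm across on top from 18 to 44 mm above the underside; 0.1 to 0.25 kg, hub up. Hold it by the hub: seated in a pocket, the hub stands above the walls, the disc does not. A green wheel of the same shape on the bench is not wanted.
- stored_a_center (a point): Centre (half-way up, 22 mm above its underside and the mat) of a wheel of the same kind, already in a pocket of the tray, upright, hub up, within about 5 mm of the pocket's middle. Stays there.
- stored_b_center (a point): The same for the other wheel already in the tray, in another pocket.
Not all that is in view belongs to the job. What is shaped like the part that bears stored_b_center but purple or yellow is not meant.

How it is judged:
By the outcome, as a careful person would: the job done as asked, in the order asked, and still so for the second after the job is handed in, with the robot touching nothing.
It also fails if it takes over 51 s, if anything falls off the work surface, if the arm or the gripper's body presses on something with over 40 N, if the wrist force passes 120 N, or if a joint passes its speed limit or range.

## Working session

There is one attempt and no reset: what is moved stays moved. The work goes in short steps, Python scripts to look and compute and a tool call to move; the robot and the scene stay as the last step left them, time stands still between calls to the robot, and variables do not carry over. Pictures are saved under pics/ and viewed, and the job is handed in when it is done.

Besides the shell and the picture viewer there is one more tool, called after "Call:" as a command line: name --argument value ..., lists and objects as JSON in quotes. move_arm: Moves the arm, as the interface text tells. Its arguments: {"type":"object","properties":{"series":{"type":"array","items":{"type":"array","items":{"type":"array","items":{"type":"number","minimum":-1,"maximum":1}}}}},"required":["series"]}

```bash
ls; mkdir -p pics; python3 - <<'E'
from station import r, viewer, spotter
import cv2,numpy as np
s=r.sense(); print(s)
for n in ["scene","side","wrist"]:
    p,d=viewer.capture(n); cv2.imwrite(f"pics/{n}0.png",p[:,:,::-1]); np.savez(f"pics/{n}0.npz",p=p,d=d,**viewer.camera_params(n))
    c=viewer.camera_params(n);print(n,np.round(c['pose'],3).tolist(),np.round(c['mtx'],1).tolist(),c['dist_coeffs'])
    
E
```

```text
pics
{'time_s': 0.0, 'joints': array([ 9.17649459e+01,  2.20915904e+01,  3.80441070e-01, -3.06477417e-02,
       -6.84127338e+01, -1.48174007e+01]), 'joint_velocities': array([-0.17116177, -0.02578564,  0.01529143,  0.09322499,  0.01512285,
       -0.04113908]), 'effort': array([ 9.37012082e-04, -3.90659058e+01,  1.87403780e+01,  4.21977371e+00,
        1.09325635e-02, -1.93255910e-04]), 'tcp_pos': array([0.14101029, 0.60841815, 0.29115094]), 'ee_rot': array([[-4.30557350e-04, -2.26034761e-01, -9.74119141e-01],
       [-2.17641035e-03, -9.74116713e-01,  2.26035160e-01],
       [-9.99997539e-01,  2.21740408e-03, -7.25312841e-05]]), 'wrist_force': array([-0.70576364,  0.03566567,  0.30546878]), 'moment': array([0.00842114, 0.01770947, 0.00081263]), 'gripper_width': 0.9987718375224786}
scene [[0.098, 0.619, -0.78, 1.148], [0.995, -0.066, 0.072, -0.077], [-0.007, -0.783, -0.622, 0.526], [0.0, 0.0, 0.0, 1.0]] [[473.4, 0.0, 321.2], [0.0, 473.4, 198.2], [0.0, 0.0, 1.0]] [-0.12087176  0.          0.          0.          0.        ]
side [[-0.996, -0.063, 0.065, 0.502], [-0.088, 0.517, -0.851, 0.627], [0.02, -0.854, -0.521, 0.433], [0.0, 0.0, 0.0, 1.0]] [[388.1, 0.0, 316.3], [0.0, 388.1, 195.9], [0.0, 0.0, 1.0]] [-0.08701667  0.          0.          0.          0.        ]
wrist [[-0.226, -0.944, -0.24, 0.205], [-0.974, 0.22, 0.054, 0.594], [0.002, 0.246, -0.969, 0.384], [0.0, 0.0, 0.0, 1.0]] [[276.2, 0.0, 314.6], [0.0, 276.2, 200.8], [0.0, 0.0, 1.0]] [-0.03519026  0.          0.          0.          0.        ]
```

View pics/scene0.png

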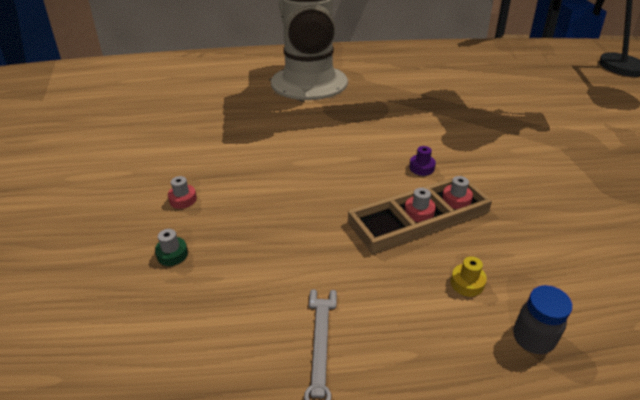

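View pics/side0.png

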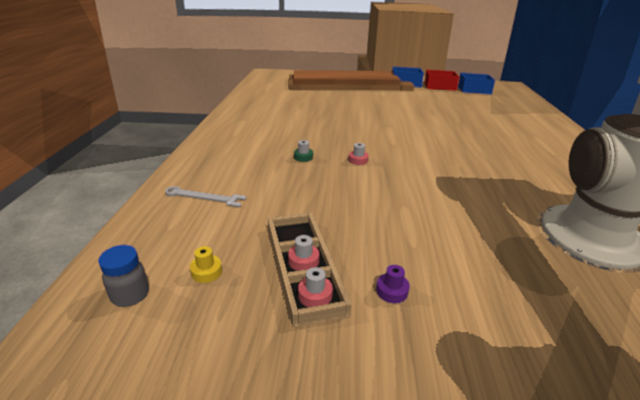

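View pics/wrist0.png

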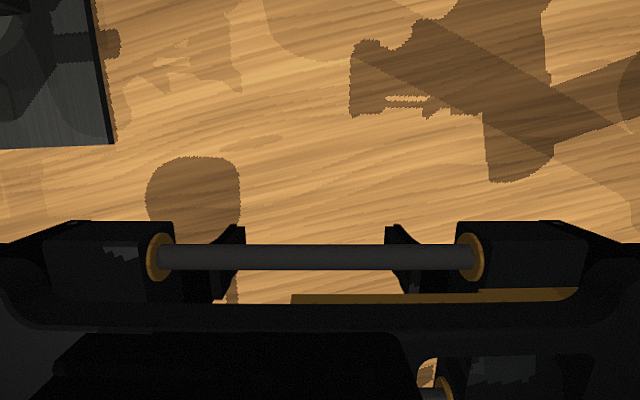

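The scene picture shows the loose pink wheel at (181,192), a green one at (171,247), and the tray around (420,213). The empty pocket is at (382,222), with stored wheels at (420,203) and (458,192). The yellow (469,277) and purple (423,160) ones are decoys. Side view: loose pink (358,154), green (303,151), empty pocket (293,231).

```bash
cat > h.py <<'E'
import numpy as np,cv2
def load(f):
    z=np.load(f); return z['p'],z['d'],dict(mtx=z['mtx'],dist_coeffs=z['dist_coeffs'],pose=z['pose'])
def pts(px,d,c):
    px=np.array(px,float).reshape(-1,1,2)
    n=cv2.undistortPoints(px,c['mtx'],c['dist_coeffs'])[:,0]
    P=np.c_[n*np.array(d)[:,None],d]
    return P@c['pose'][:3,:3].T+c['pose'][:3,3]
def ray_z(px,z,c):
    n=cv2.undistortPoints(np.array(px,float).reshape(-1,1,2),c['mtx'],c['dist_coeffs'])[:,0]
    v=np.c_[n,np.ones(len(n))]@c['pose'][:3,:3].T; o=c['pose'][:3,3]
    return o+v*((z-o[2])/v[:,2])[:,None]
def cloud(d,c,mask=None):
    m=(d>0) if mask is None else (mask&(d>0))
    r,k=np.nonzero(m); return pts(np.c_[k,r],d[r,k],c),np.c_[k,r]
def proj(P,c):
    T=np.linalg.inv(c['pose']); rv=cv2.Rodrigues(T[:3,:3])[0]
    return cv2.projectPoints(np.array(P,float).reshape(-1,1,3),rv,T[:3,3],c['mtx'],c['dist_coeffs'])[0][:,0]
E
python3 - <<'E'
from station import r, viewer, spotter
from h import *
np.set_printoptions(precision=4,suppress=True)
for n in ["scene","side"]:
    p,d,c=load(f"pics/{n}0.npz")
    for nm in ["wheel_center","stored_a_center","mat"]:
        for t in spotter.trace(n,nm):
            P,_=cloud(d,c,t['mask'])
            if len(P)<10: print(n,nm,t['conf'],t['centre'],'few'); continue
            zt=np.percentile(P[:,2],98)
            top=P[P[:,2]>zt-.004]
            print(n,nm,round(t['conf'],2),np.round(t['centre'],0),len(P),'ztop %.4f'%zt,'top mean',top.mean(0)[:2],'mid',np.median(P,0), 'rgb',p[t['mask']].mean(0).round())
a=cv2.imread('pics/scene0.png')
x=np.hstack([cv2.resize(a[150:280,130:230],None,fx=4,fy=4),cv2.resize(a[150:280,340:440],None,fx=4,fy=4)])
cv2.imwrite('pics/crop0.png',x)
E
```

```text
scene wheel_center 0.74 [178. 196.] 701 ztop 0.0444 top mean [ 0.4693 -0.2644] mid [ 0.4786 -0.2616  0.0175] rgb [103.  63.  61.]
scene wheel_center 0.3 [393. 213.] 442 ztop 0.0234 top mean [0.5672 0.131 ] mid [0.5578 0.0998 0.0091] rgb [29. 23. 18.]
scene stored_a_center 0.95 [458. 191.] 738 ztop 0.0543 top mean [0.5338 0.2165] mid [0.5439 0.2124 0.0275] rgb [104.  65.  62.]
scene mat 0.86 [386. 214.] 484 ztop 0.0249 top mean [0.5968 0.0905] mid [0.5584 0.0893 0.0091] rgb [34. 26. 20.]
side wheel_center 0.7 [360. 154.] 328 ztop 0.0431 top mean [ 0.4654 -0.2615] mid [ 0.4666 -0.253   0.0183] rgb [142.  93.  91.]
side stored_a_center 0.89 [313. 287.] 1073 ztop 0.0542 top mean [0.5316 0.2189] mid [0.5309 0.2286 0.0274] rgb [147.  96.  96.]
side mat 0.89 [294. 263.] 764 ztop 0.0113 top mean [0.56   0.1407] mid [0.5617 0.1445 0.0094] rgb [41. 33. 28.]
```

View pics/crop0.png

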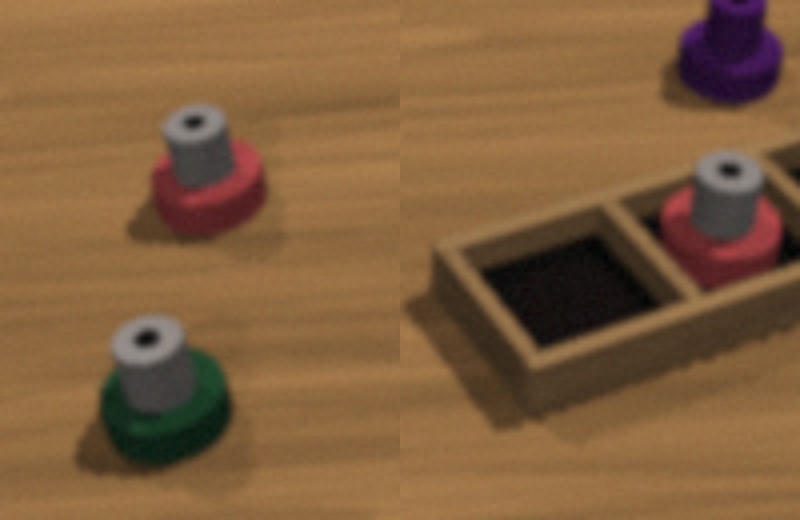

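The crop confirms it: the pink disc with a steel hub at scene (181,192) is the loose wheel, and the one at (171,247) is green, so not wanted. The pocket at (382,222) is empty. Next I'll fit the tray pose.

```bash
python3 - <<'E'
from h import *
from scipy.optimize import minimize
np.set_printoptions(precision=4,suppress=True)
def inrim(q):
    x,y=np.abs(q[:,0]),q[:,1]
    out=np.maximum(x-.042,np.abs(y)-.118)
    k=np.full(len(q),-1.)
    for yc in(-.076,0,.076): k=np.maximum(k,np.minimum(.034-x,.034-np.abs(y-yc)))
    return np.maximum(out,k) # >0: distance off the rim
allP=[]
for n in ["scene","side"]:
    p,d,c=load(f"pics/{n}0.npz")
    P,_=cloud(d,c)
    m=(P[:,0]>.45)&(P[:,0]<.7)&(P[:,1]>.03)&(P[:,1]<.3)
    R=P[m]; 
    mat=R[(abs(R[:,2]-.01)<.004)]
    R=R[(R[:,2]>.0215)&(R[:,2]<.0262+.003)]
    # exclude decoys/wheels by colour: use brownish
    print(n,len(R)); 
    def f(v,R=R):
        ca,sa=np.cos(v[2]),np.sin(v[2]); q=(R[:,:2]-v[:2])@np.array([[ca,-sa],[sa,ca]])
        e=np.maximum(inrim(q),-.0); near=np.abs(q[:,0])<.06
        return np.mean(np.minimum(e,.006)**2)*1e6
    best=None
    for a in np.radians(np.arange(-40,41,5)):
        for dx in(-.02,0,.02):
          for dy in(-.02,0,.02):
            s=minimize(f,[.56+dx,.15+dy,a],method='Nelder-Mead',options=dict(xatol=1e-5,fatol=1e-5))
            if best is None or s.fun<best.fun: best=s
    v=best.x; print(v[:2],np.degrees(v[2]),best.fun)
    ca,sa=np.cos(v[2]),np.sin(v[2]);Rm=np.array([[ca,-sa],[sa,ca]])
    for yc in(-.076,0,.076): print('pocket',yc,v[:2]+Rm@[0,yc])
    # hubs tops
    H=P[m&(P[:,2]>.049)&(P[:,2]<.058)]
    for yc in(-.076,0,.076):
        cc=v[:2]+Rm@[0,yc]; h=H[np.linalg.norm(H[:,:2]-cc,axis=1)<.03]
        if len(h)>5: print('hub',yc,(h.min(0)+h.max(0))[:2]/2,h.mean(0))
    L=P[(abs(P[:,0]-.468)<.03)&(abs(P[:,1]+.263)<.03)&(P[:,2]>.039)]
    print('loose',L.mean(0),(L.min(0)+L.max(0))/2,L.max(0)-L.min(0))
    G=P[(P[:,1]<-.2)&(P[:,1]>-.35)&(P[:,0]>.53)&(P[:,0]<.62)&(P[:,2]>.036)]; print('green',G.mean(0))
    img=cv2.imread(f'pics/{n}0.png')
    q=[]
    for (X,Y) in[(.042,.118),(-.042,.118),(-.042,-.118),(.042,-.118)]:q.append([*(v[:2]+Rm@[X,Y]),.026])
    cv2.polylines(img,[np.round(proj(q,c)*8).astype(int)],True,(0,255,0),1,cv2.LINE_AA,3)
    for yc in(-.076,0,.076):
        q=[[*(v[:2]+Rm@[a*.034,yc+b*.034]),.026] for a,b in((1,1),(-1,1),(-1,-1),(1,-1))]
        cv2.polylines(img,[np.round(proj(q,c)*8).astype(int)],True,(255,255,0),1,cv2.LINE_AA,3)
    t=[[.467+.014*np.cos(a),-.263+.014*np.sin(a),.044] for a in np.linspace(0,6.28,30)]
    cv2.polylines(img,[np.round(proj(t,c)*8).astype(int)],True,(0,255,0),1,cv2.LINE_AA,3)
    x0,y0=(150,140) if n=='scene' else (240,130)
    cv2.imwrite(f'pics/fit_{n}.png',cv2.resize(img[y0:y0+200,x0:x0+350 if n=='scene' else x0+160],None,fx=2.2 if n=='scene' else 3,fy=2.2 if n=='scene' else 3))
E
```

```text
scene 2146
[0.5585 0.1458] 19.374953461549303 10.063770805810762
pocket -0.076 [0.5837 0.0741]
pocket 0 [0.5585 0.1458]
pocket 0.076 [0.5333 0.2175]
hub 0 [0.5591 0.1428] [0.5604 0.1421 0.0526]
hub 0.076 [0.5325 0.2165] [0.5345 0.2159 0.0528]
loose [ 0.4691 -0.2642  0.0429] [ 0.4676 -0.2648  0.0424] [0.0316 0.0268 0.0056]
green [ 0.6088 -0.2626  0.0429]
side 2507
[0.5569 0.1461] 19.241682477964993 11.371103292181717
pocket -0.076 [0.582  0.0743]
pocket 0 [0.5569 0.1461]
pocket 0.076 [0.5319 0.2178]
hub 0 [0.5576 0.1434] [0.5573 0.1452 0.0532]
hub 0.076 [0.5317 0.2179] [0.5317 0.2193 0.053 ]
loose [ 0.4656 -0.2616  0.042 ] [ 0.4654 -0.2648  0.0416] [0.027  0.0312 0.0048]
green [ 0.6046 -0.2574  0.0421]
```

```bash
ls pics
```

```text
crop0.png
fit_scene.png
fit_side.png
scene0.npz
scene0.png
side0.npz
side0.png
wrist0.npz
wrist0.png
```

View pics/fit_scene.png

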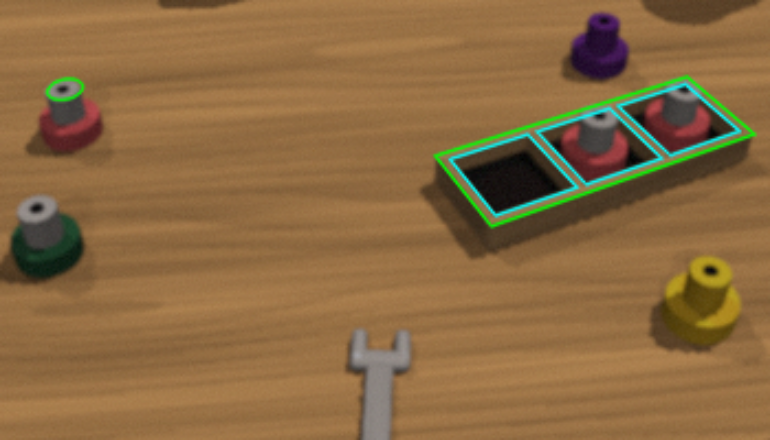

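View pics/fit_side.png

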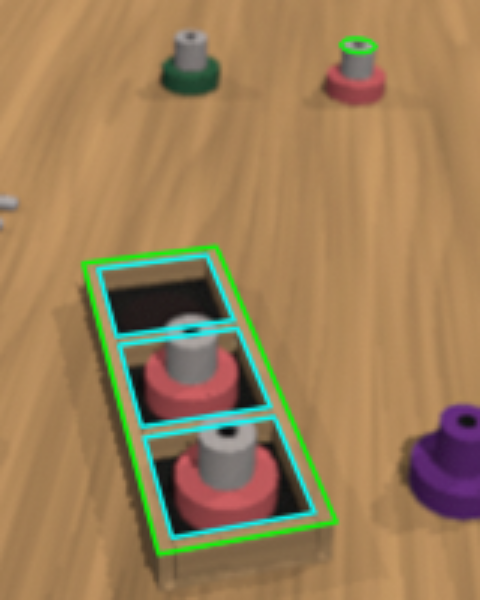

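Both cameras agree within 2 mm. The tray centre is (0.558,0.146) with yaw 19.3°, the empty pocket centre (0.583,0.074), and the loose wheel (0.467,-0.263) with hub top at about 0.044. Reach is fine at 0.59 and 0.54 m. Next I move above the pocket with the jaws shut and the jaw axis along tray x (19.3°).

Call:
move_arm --series '[[[0,0,-0.6,0.6,-0.74,-0.1,0],[0,0,-0.6,0.6,-0.74,-0.1,0],[0,0,-0.6,0.6,-0.74,-0.1,0],[0,0,-0.6,0.6,-0.74,-0.1,0],[0,0,-0.6,0.6,-0.74,-0.1,0],[0,0,-0.6,0.6,-0.74,-0.1,0],[0,0,-0.6,0.6,-0.74,-0.1,0],[0,0,-0.6,0.6,-0.74,-0.1,0],[0,0,-0.6,0.6,-0.74,-0.1,0],[0,0,-0.6,0.6,-0.74,-0.1,0],[0,0,-0.6,0.6,-0.74,-0.1,0],[0,0,0,0,0,0,0]]]'

```text
time_s: 1.95
tcp_pos: [0.547, 0.105, 0.2263]
ee_rot: [[0.009, -0.923, -0.385], [0.004, -0.385, 0.923], [-1.0, -0.01, -0.0]]
wrist_force: [-0.1, 0.8, 0.3]
gripper_width: 0.004
```

Call:
move_arm --series '[[[-0.03,0.06,-0.4,0.6,-0.51,-0.5,0],[0,0,0,0,0,-0.5,0],[0,0,0,0,0,0,0]]]'

```text
time_s: 2.33
tcp_pos: [0.5842, 0.0745, 0.1663]
ee_rot: [[0.003, -0.943, -0.332], [0.0, -0.332, 0.943], [-1.0, -0.003, -0.001]]
wrist_force: [0.0, -0.1, -0.3]
gripper_width: 0.007
```

```bash
cat > look.py <<'E'
import sys
from station import r, viewer
import cv2,numpy as np
s=r.sense(); print(s['time_s'],s['tcp_pos'].round(4),s['ee_rot'].round(4).tolist(),s['wrist_force'].round(1),s['gripper_width'])
tag=sys.argv[1]
for n in sys.argv[2:]:
    c=viewer.camera_params(n); p,d=viewer.capture(n); cv2.imwrite(f"pics/{n}{tag}.png",p[:,:,::-1]); np.savez(f"pics/{n}{tag}.npz",p=p,d=d,**c)
E
python3 look.py 1 scene side
```

```text
2.325 [0.5842 0.0745 0.1663] [[0.0033, -0.9432, -0.3323], [0.0004, -0.3323, 0.9432], [-1.0, -0.0032, -0.0008]] [ 0.  -0.1 -0.3] 0.007269088682586034
```

View pics/scene1.png

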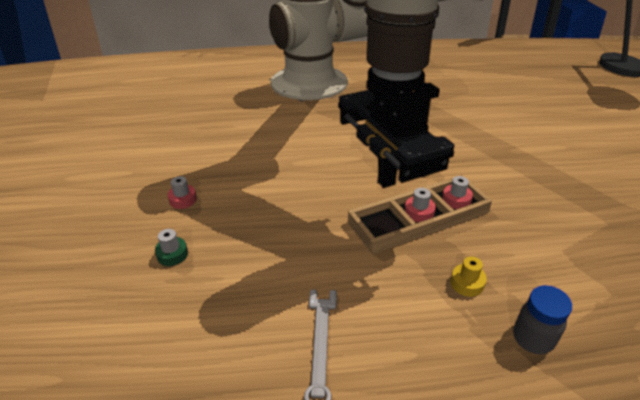

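View pics/side1.png

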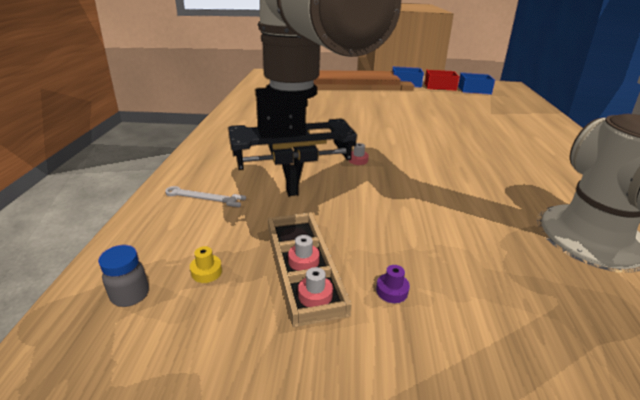

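The shut fingers hang over the empty pocket, at (388,180) in scene and (293,190) in side, with the tray unchanged. I descend in fine steps; contact should come at TCP z ≈ 0.080.

Call:
move_arm --series '[[[0,0.02,0,0,0,-0.5,0],[0,0,0,0,0,-0.5,0],[0,0,0,0,0,-0.2,0],[0,0,0,0,0,0,0]]]'

```text
time_s: 2.92
tcp_pos: [0.589, 0.0796, 0.1041]
ee_rot: [[0.021, -0.94, -0.34], [0.007, -0.34, 0.94], [-1.0, -0.022, -0.001]]
wrist_force: [-0.3, 0.7, 0.7]
gripper_width: 0.003
```

Call:
move_arm --series '[[[-0.05,0.15,-0.07,-0.1,-0.09,-0.1,0],[0,0,0,0,0,-0.1,0],[0,0,0,0,0,0,0]]]'

```text
time_s: 3.3
tcp_pos: [0.5839, 0.0746, 0.0946]
ee_rot: [[0.004, -0.943, -0.331], [0.001, -0.331, 0.943], [-1.0, -0.004, -0.001]]
wrist_force: [0.3, -0.0, -0.6]
gripper_width: 0.005
```

Call:
move_arm --series '[[[0,0.03,0,-0.01,0,-0.13,0],[0,0,0,0,0,-0.05,0],[0,0,0,0,0,-0.03,0],[0,0,0,0,0,0,0]]]'

```text
time_s: 3.8
tcp_pos: [0.5836, 0.0746, 0.0812]
ee_rot: [[0.0, -0.944, -0.331], [0.001, -0.331, 0.944], [-1.0, -0.0, 0.001]]
wrist_force: [0.5, 0.1, -0.6]
gripper_width: 0.002
```

Call:
move_arm --series '[[[0,0,0,0,0,-0.03,0],[0,0,0,0,0,-0.03,0]]]'

```text
time_s: 4.05
tcp_pos: [0.5838, 0.0747, 0.0801]
ee_rot: [[0.001, -0.943, -0.333], [0.0, -0.333, 0.943], [-1.0, -0.001, -0.0]]
wrist_force: [-6.1, 0.4, 15.2]
gripper_width: 0.004
```

Contact with the mat: 15 N upward at TCP z = 0.0801, where the expected value is 0.080. Now I rise and travel to the loose wheel while opening.

Call:
move_arm --series '[[[0,0,0,0,0,0.6,0],[0,0,0,0,0,0.8,0],[0,0,0,-0.1,-0.4,0.3,1],[0,0,0,-0.27,-0.8,0,1],[0,0,0,-0.27,-0.8,0,1],[0,0,0,-0.27,-0.8,0,1],[0,0,0,-0.27,-0.8,0,1],[0,0,0,-0.27,-0.8,0,1],[0,0,0,-0.27,-0.8,0,1],[0,0,0,0,0,0,1],[0,0,0,0,0,0,1]]]'

```text
time_s: 5.42
tcp_pos: [0.4688, -0.2499, 0.1816]
ee_rot: [[-0.007, -0.944, -0.329], [0.002, -0.329, 0.944], [-1.0, 0.006, 0.004]]
wrist_force: [0.9, -0.1, 1.1]
gripper_width: 0.941
```

```bash
python3 look.py 2 wrist scene
```

```text
5.425 [ 0.4688 -0.2499  0.1816] [[-0.007, -0.9444, -0.3289], [0.0022, -0.3289, 0.9444], [-1.0, 0.0059, 0.0044]] [ 0.9 -0.1  1.1] 0.9412152582079316
```

View pics/wrist2.png

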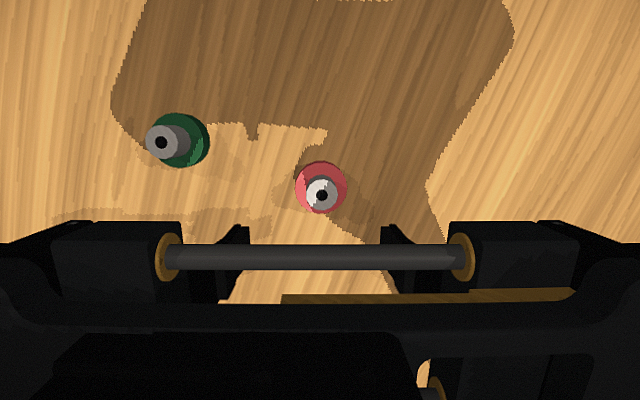

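View pics/scene2.png

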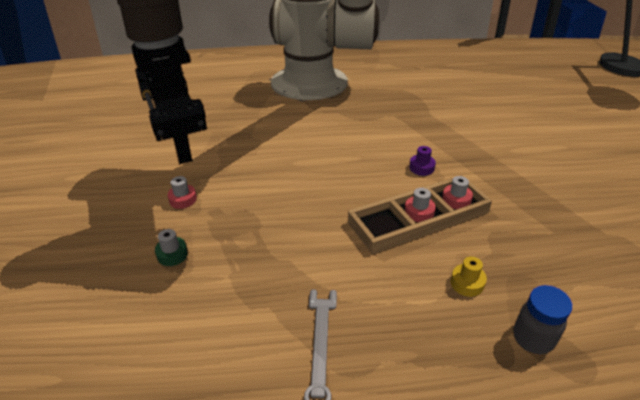

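The wrist view shows the pink wheel's hub top at (321,195) and the green one at (161,142). The tray is unchanged, with the empty pocket at (382,222). I'll refine the hub centre from the wrist depth.

```bash
python3 - <<'E'
from h import *
np.set_printoptions(precision=4,suppress=True)
p,d,c=load("pics/wrist2.npz")
print(ray_z([[321,195]],.044,c))
P,px=cloud(d,c)
w=(abs(px[:,0]-321)<35)&(abs(px[:,1]-190)<35)
for lo,hi in((.036,.05),(.012,.024)):
    q=P[w&(P[:,2]>lo)&(P[:,2]<hi)]; print(len(q),q.mean(0),(q.min(0)+q.max(0))/2,q.max(0)-q.min(0))
E
```

```text
[[ 0.4662 -0.264   0.044 ]]
823 [ 0.4665 -0.2655  0.0443] [ 0.4662 -0.2647  0.0414] [0.0275 0.0277 0.0103]
1228 [ 0.4681 -0.2688  0.0184] [ 0.4661 -0.265   0.0179] [0.0495 0.0492 0.0117]
```

Call:
move_arm --series '[[[-0.01,-0.05,0,-0.03,-0.24,-0.3,1],[0,0,0,0,0,-0.4,1],[0,0,0,0,0,-0.2,1],[0,0,0,0,0,0,1]]]'

```text
time_s: 6.02
tcp_pos: [0.4699, -0.2602, 0.1271]
ee_rot: [[0.003, -0.941, -0.338], [0.0, -0.338, 0.941], [-1.0, -0.002, -0.001]]
wrist_force: [0.0, 0.0, 0.4]
gripper_width: 0.997
```

Call:
move_arm --series '[[[0,0.02,-0.05,-0.06,-0.07,-0.15,1],[0,0,0,0,0,-0.15,1],[0,0,0,0,0,-0.1,1],[0,0,0,0,0,0,1]]]'

```text
time_s: 6.52
tcp_pos: [0.4672, -0.2644, 0.103]
ee_rot: [[0.002, -0.943, -0.332], [-0.001, -0.332, 0.943], [-1.0, -0.002, -0.002]]
wrist_force: [0.5, -0.3, -0.3]
gripper_width: 1.003
```

Call:
move_arm --series '[[[0,0,0,-0.01,0,-0.12,1],[0,0,0,0,0,-0.06,1],[0,0,0,0,0,0,1]]]'

```text
time_s: 6.9
tcp_pos: [0.4668, -0.2645, 0.0917]
ee_rot: [[0.003, -0.943, -0.332], [-0.001, -0.332, 0.943], [-1.0, -0.003, -0.002]]
wrist_force: [-0.4, -0.4, -0.3]
gripper_width: 1.0
```

```bash
python3 look.py 3 side; python3 -c "
import cv2
a=cv2.imread('pics/side3.png');cv2.imwrite('pics/side3c.png',cv2.resize(a[90:190,290:430],None,fx=5,fy=5))"
```

```text
6.9 [ 0.4668 -0.2645  0.0917] [[0.0031, -0.9431, -0.3325], [-0.0011, -0.3325, 0.9431], [-1.0, -0.0026, -0.002]] [-0.4 -0.4 -0.3] 1.0000529655269066
```

View pics/side3c.png

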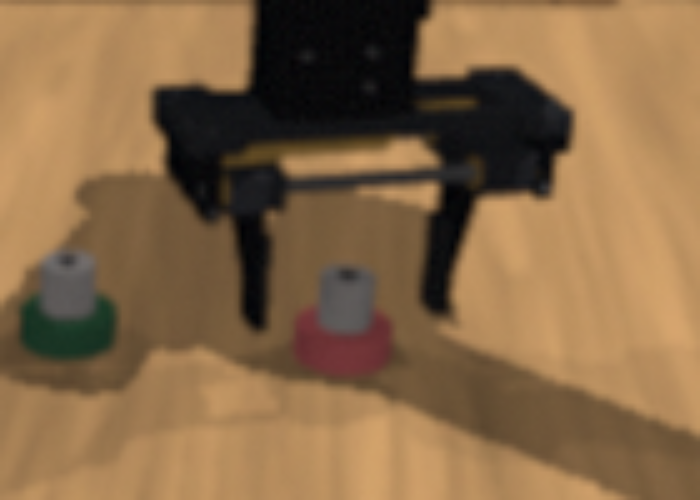

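The fingers straddle the pink wheel's hub with the tips just above the disc, and the green wheel is clear. Closing.

Call:
move_arm --series '[[[0,0,0,0,0,0,0],[0,0,0,0,0,0,0],[0,0,0,0,0,0,0],[0,0,0,0,0,0,0],[0,0,0,0,0,0,0],[0,0,0,0,0,0,0],[0,0,0,0,0,0,0],[0,0,0,0,0,0,0]]]'

```text
time_s: 7.95
tcp_pos: [0.4671, -0.2646, 0.0925]
ee_rot: [[0.004, -0.943, -0.333], [-0.001, -0.333, 0.943], [-1.0, -0.004, -0.003]]
wrist_force: [0.3, 0.5, 0.4]
gripper_width: 0.312
```

The opening is 0.312 × 87 = 27 mm, matching the 28 mm hub, so the wheel is gripped. Lifting.

Call:
move_arm --series '[[[0,0,0,0,0,0.2,0],[0,0,0,0,0,0.5,0],[0,0,0,0,0,0.7,0],[0,0,0,0,0,0.5,0],[0,0,0,0,0,0,0],[0,0,0,0,0,0,0]]]'

```text
time_s: 8.7
tcp_pos: [0.4648, -0.2637, 0.2102]
ee_rot: [[0.001, -0.943, -0.332], [0.0, -0.332, 0.943], [-1.0, -0.001, 0.0]]
wrist_force: [0.3, -0.0, -2.5]
gripper_width: 0.313
```

```bash
python3 look.py 4 side; python3 -c "
import cv2
a=cv2.imread('pics/side4.png');cv2.imwrite('pics/side4c.png',cv2.resize(a[50:190,270:430],None,fx=4,fy=4))"
```

```text
8.7 [ 0.4648 -0.2637  0.2102] [[0.0012, -0.9434, -0.3316], [0.0005, -0.3316, 0.9434], [-1.0, -0.0013, 0.0001]] [ 0.3 -0.  -2.5] 0.3128217209003364
```

View pics/side4c.png

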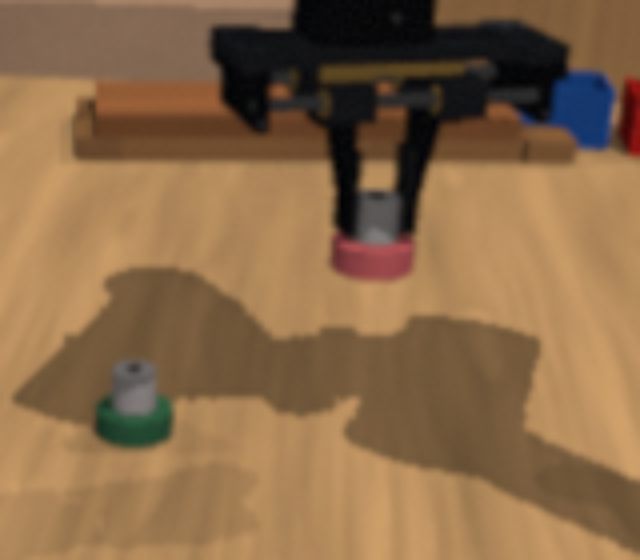

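The wheel is held upright with 2.5 N of weight. I carry it to above the pocket at moderate speed.

Call:
move_arm --series '[[[0,0,0,0.1,0.3,0,0],[0,0,0,0.2,0.6,0,0],[0,0,0,0.23,0.65,0,0],[0,0,0,0.23,0.65,0,0],[0,0,0,0.23,0.65,0,0],[0,0,0,0.23,0.65,0,0],[0,0,0,0.23,0.65,0,0],[0,0,0,0.23,0.65,0,0],[0,0,0,0.2,0.5,0,0],[0,0,0,0,0,0,0],[0,0,0,0,0,0,0]]]'

```text
time_s: 10.12
tcp_pos: [0.5748, 0.0734, 0.1965]
ee_rot: [[-0.024, -0.942, -0.334], [-0.002, -0.334, 0.942], [-1.0, 0.023, 0.006]]
wrist_force: [0.0, 0.9, -1.1]
gripper_width: 0.311
```

Call:
move_arm --series '[[[0.01,-0.17,0,0.14,0.01,-0.2,0],[0,0,0,0,0,-0.3,0],[0,0,0,0,0,0,0],[0,0,0,0,0,0,0]]]'

```text
time_s: 10.62
tcp_pos: [0.5818, 0.0719, 0.1654]
ee_rot: [[-0.002, -0.943, -0.332], [-0.002, -0.332, 0.943], [-1.0, 0.002, -0.001]]
wrist_force: [-0.6, -0.3, -1.0]
gripper_width: 0.313
```

```bash
python3 look.py 5 scene side; python3 - <<'E'
from h import *
np.set_printoptions(precision=4,suppress=True)
for n,b in(("scene",(340,120,140,130)),("side",(230,120,130,200))):
    p,d,c=load(f"pics/{n}5.npz")
    hsv=cv2.cvtColor(p,cv2.COLOR_RGB2HSV); m=((hsv[...,0]<6)|(hsv[...,0]>168))&(hsv[...,1]>110)&(hsv[...,2]>50)
    P,px=cloud(d,c,m)
    k=(P[:,2]>.045)&(P[:,2]<.09)&(np.hypot(P[:,0]-.583,P[:,1]-.0742)<.05)
    q=P[k];print(n,len(q),q.min(0),q.max(0),(q.min(0)+q.max(0))/2,q.mean(0))
    a=cv2.imread(f'pics/{n}5.png');x,y,w,h=b;cv2.imwrite(f'pics/{n}5c.png',cv2.resize(a[y:y+h,x:x+w],None,fx=4 if n=='scene' else 3,fy=4 if n=='scene' else 3))
E
```

```text
10.625 [0.5818 0.0719 0.1654] [[-0.0017, -0.9434, -0.3318], [-0.0017, -0.3318, 0.9434], [-1.0, 0.0022, -0.001]] [-0.6 -0.3 -1. ] 0.31335258154366324
scene 343 [0.5666 0.0471 0.0722] [0.608  0.0932 0.09  ] [0.5873 0.0701 0.0811] [0.5982 0.0655 0.084 ]
side 268 [0.556  0.0659 0.072 ] [0.6033 0.0973 0.09  ] [0.5797 0.0816 0.081 ] [0.5778 0.0897 0.0824]
```

View pics/scene5c.png

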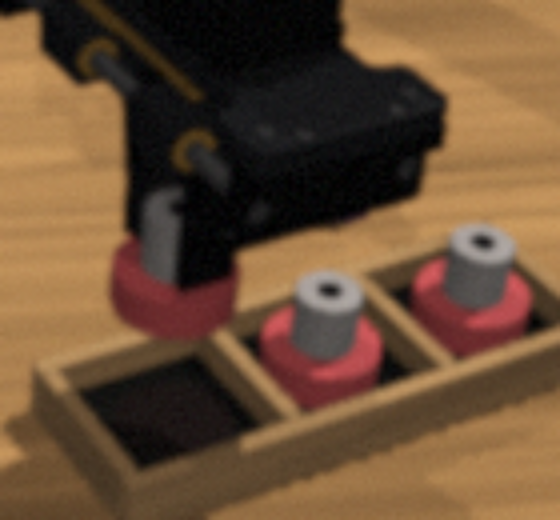

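View pics/side5c.png

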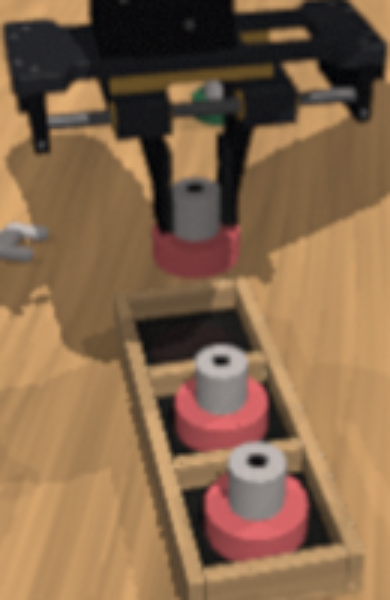

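The wheel hangs above the empty pocket. Its measured centre is about (0.580,0.070), and the pocket, from the same cameras, is at (0.583,0.074). I shift it by about 2–4 mm and go down to just above the walls.

Call:
move_arm --series '[[[0,0,0,0.03,0.05,-0.2,0],[0,0,0,0,0,-0.3,0],[0,0,0,0,0,0,0],[0,0,0,0,0,0,0]]]'

```text
time_s: 11.22
tcp_pos: [0.5845, 0.0756, 0.1353]
ee_rot: [[0.001, -0.943, -0.332], [-0.0, -0.332, 0.943], [-1.0, -0.001, -0.001]]
wrist_force: [-0.2, -0.0, -0.8]
gripper_width: 0.313
```

Call:
move_arm --series '[[[0,0,0,0,-0.01,-0.15,0],[0,0,0,0,0,-0.15,0],[0,0,0,0,0,-0.15,0],[0,0,0,0,0,-0.05,0],[0,0,0,0,0,0,0]]]'

```text
time_s: 11.85
tcp_pos: [0.5848, 0.0751, 0.1039]
ee_rot: [[0.002, -0.943, -0.332], [0.0, -0.332, 0.943], [-1.0, -0.002, -0.001]]
wrist_force: [0.3, -0.2, -0.9]
gripper_width: 0.315
```

Call:
move_arm --series '[[[0,0,0,0,0,-0.03,0],[0,0,0,0,0,0,0]]]'

```text
time_s: 12.1
tcp_pos: [0.5853, 0.0754, 0.1027]
ee_rot: [[0.004, -0.943, -0.332], [0.0, -0.332, 0.943], [-1.0, -0.004, -0.001]]
wrist_force: [0.0, -0.1, -1.2]
gripper_width: 0.314
```

Call:
move_arm --series '[[[0,0.03,0,0,0,-0.02,0],[0,0,0,0,0,-0.02,0]]]'

```text
time_s: 12.35
tcp_pos: [0.5855, 0.0754, 0.1025]
ee_rot: [[0.0, -0.943, -0.333], [0.0, -0.333, 0.943], [-1.0, -0.0, 0.0]]
wrist_force: [-3.7, 0.1, 8.0]
gripper_width: 0.315
```

Contact: 8 N up at TCP z = 0.1025, where 0.1020–0.1025 was expected if seated. A quick look before releasing.

```bash
python3 look.py 6 scene side; python3 - <<'E'
import cv2,numpy as np
a=cv2.imread('pics/scene6.png')[140:260,330:500];b=cv2.imread('pics/side6.png')[180:330,250:360]
A=cv2.resize(a,None,fx=2.8,fy=2.8);B=cv2.resize(b,(int(110*A.shape[0]/150),A.shape[0]));cv2.imwrite('pics/c6.png',np.hstack([A,B]))
E
```

```text
12.35 [0.5855 0.0754 0.1025] [[0.0002, -0.943, -0.3329], [0.0002, -0.3329, 0.943], [-1.0, -0.0002, 0.0001]] [-3.7  0.1  8. ] 0.3147076031276944
```

View pics/c6.png

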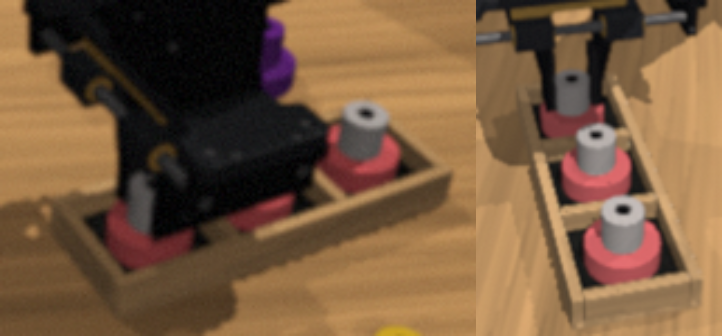

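The wheel is down inside the pocket, below the wall tops, and upright. Releasing by opening fully along tray x.

Call:
move_arm --series '[[[0,0,0,0,0,0,0.5],[0,0,0,0,0,0,0.7],[0,0,0,0,0,0,0.8],[0,0,0,0,0,0,0.8],[0,0,0,0,0,0,0.8]]]'

```text
time_s: 13.08
tcp_pos: [0.5863, 0.0756, 0.1028]
ee_rot: [[0.002, -0.943, -0.333], [0.001, -0.333, 0.943], [-1.0, -0.003, 0.0]]
wrist_force: [1.0, -0.5, 0.3]
gripper_width: 0.766
```

Call:
move_arm --series '[[[0,0,0,0,0,0.2,0.8],[0,0,0,0,0,0.5,0.8],[0,0,0,0,0,0.8,0.8],[0,0,0,0,0,0.9,0.8],[0,0,0,-0.5,-0.6,0.6,0.8],[0,0,0,-0.5,-0.6,0.3,0.8],[0,0,0,-0.5,-0.6,0,0.8],[0,0,0,0,0,0,0.8],[0,0,0,0,0,0,0.8]]]'

```text
time_s: 14.2
tcp_pos: [0.4931, -0.0356, 0.3145]
ee_rot: [[0.013, -0.942, -0.335], [0.001, -0.335, 0.942], [-1.0, -0.013, -0.004]]
wrist_force: [-0.1, -0.2, -0.3]
gripper_width: 0.802
```

```bash
python3 look.py 7 scene side; python3 - <<'E'
from h import *
np.set_printoptions(precision=4,suppress=True)
a=cv2.imread('pics/scene7.png')[140:260,330:500];b=cv2.imread('pics/side7.png')[180:330,250:360]
A=cv2.resize(a,None,fx=2.8,fy=2.8);B=cv2.resize(b,(int(110*A.shape[0]/150),A.shape[0]));cv2.imwrite('pics/c7.png',np.hstack([A,B]))
t=np.array([.5577,.146]);an=np.radians(19.3);R=np.array([[np.cos(an),-np.sin(an)],[np.sin(an),np.cos(an)]])
for n in("scene","side"):
  for k in(0,7):
    p,d,c=load(f"pics/{n}{k}.npz");P,_=cloud(d,c)
    for yc in(-.076,0,.076):
        cc=t+R@[0,yc];h=P[(np.linalg.norm(P[:,:2]-cc,axis=1)<.032)&(P[:,2]>.045)&(P[:,2]<.07)]
        if len(h)>5:
            m=h[h[:,2]>.051]; print(n,k,yc,len(h),(h.min(0)+h.max(0))[:2]/2,'top z',np.percentile(h[:,2],[50,98]),'local',R.T@((h.min(0)+h.max(0))[:2]/2-cc))
E
```

```text
14.2 [ 0.4931 -0.0356  0.3145] [[0.0131, -0.9422, -0.3348], [0.0008, -0.3348, 0.9423], [-0.9999, -0.0126, -0.0037]] [-0.1 -0.2 -0.3] 0.8016121482512925
scene 0 0 203 [0.5591 0.1424] top z [0.0525 0.0546] local [ 0.0001 -0.0039]
scene 0 0.076 189 [0.5327 0.2165] top z [0.0528 0.0547] local [-0.0003 -0.0012]
scene 7 -0.076 222 [0.586  0.0755] top z [0.0527 0.0547] local [0.0034 0.0001]
scene 7 0 199 [0.559  0.1423] top z [0.0526 0.0546] local [ 0.    -0.004]
scene 7 0.076 187 [0.5335 0.2162] top z [0.0529 0.0548] local [ 0.0004 -0.0017]
side 0 0 219 [0.5576 0.1435] top z [0.0533 0.0549] local [-0.0009 -0.0023]
side 0 0.076 288 [0.5317 0.2179] top z [0.053  0.0545] local [-0.0008  0.0005]
side 7 -0.076 176 [0.5845 0.0758] top z [0.0535 0.0551] local [0.0021 0.0008]
side 7 0 218 [0.5574 0.1432] top z [0.0535 0.0552] local [-0.0012 -0.0025]
side 7 0.076 286 [0.5317 0.2182] top z [0.053  0.0546] local [-0.0007  0.0008]
```

View pics/c7.png

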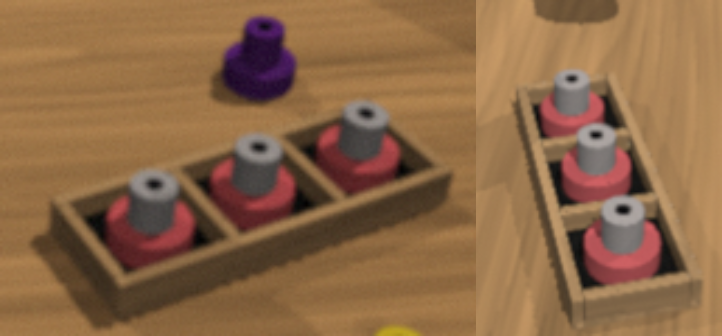

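View pics/scene7.png

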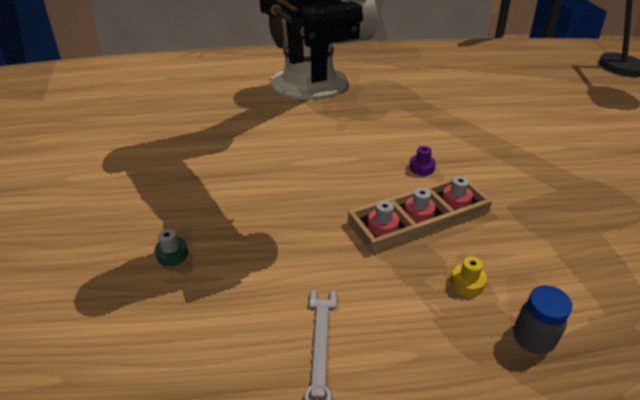

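All three pockets hold an upright pink wheel, at scene (384,218), (421,205) and (459,193). The third hub top matches the stored ones (z ≈ 0.054). The stored wheels haven't moved beyond measurement noise (under 1 mm), and the gripper is clear. Handing in.

```bash
python3 -c "
from station import r
print(r.finish_job())"
```

```text
the job is handed in; nothing more can be done
None
```

The loose pink wheel is standing upright in the tray's empty pocket, and I handed the job in at about 14.3 s (limit 51 s).

- **Pocket check:** I first reached in with the shut fingertips and touched the mat. I felt 15 N at TCP z = 0.0801 m, against an expected 0.080 m.
- **Pick and place:** I picked the wheel up by its hub, with the opening reading 27 mm on the 28 mm hub. I lowered it until it pressed on the mat with 8 N at the expected height, then released it and moved the arm clear.
- **Final position:** The hub top reads about 0.054 m, the same as the stored wheels. The wheel sits about 2–3 mm from the pocket's centre.
- **Other things in the scene:** The two stored wheels moved less than 1 mm, which is within measurement noise. The green, purple and yellow wheels look undisturbed.

No check failed. The only disagreement was 1–2 mm between the two cameras, within their calibration. The arm drifted up to 5 mm on some fast moves, and I corrected that before each contact.

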